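# Pack the sold fluorite tower into the travelling case

### The arm

A 6-joint arm with a two-finger parallel gripper is mounted at the origin on the work surface. World frame = base frame: x ahead of the robot, y to its left, z up, the work surface at z = 0. Lengths are in mm, angles in rad, forces in N, time in s.
With the tool pointing down it reaches from about 250 to 775 mm from the base axis. Payload 4 kg.
Tool frame: the origin (TCP) lies midway between the tips of the shut fingers; the grasp point (between the pads) lies 19 mm behind it; z points along the fingers, y is the direction in which the jaws open and shut (so a half turn about z gives the same grasp; the last joint's range is limited). The gripper opens to 94 mm and grips with 3 to 60 N. Pads are 16 mm wide; open, the fingers measure 119 mm over their backs; the gripper's body (75 mm by 177 mm) begins 78 mm behind the grasp point.
Start: joints at [-1.298, 0.087, 1.371, -0, 1.684, -0.103], TCP at [201.858, -511.638, 205.506] pointing down, gripper open.
Joint ranges: [-3.1, 3.1], [-0.76, 2.03], [0.27, 2.55], [-1.08, 4.22], [0.17, 2.65], [-2.57, 2.57]. Speed limits (rad/s): [2.79, 2.79, 3.14, 3.14, 3.14, 3.14].

### API

Orientations are given as a rotation vector (axis times angle).
In Python, from rig import monitor, imaging, job_done gives the robot as it stands.
- The arm moves only by the shell command python3 -m crank 'ROWS'. ROWS is JSON, a list that holds one entry, the list of rows, each a list of 5 numbers: the shift along the world's x, y, z in m, then the turn about the world's z in rad, then the gripper's target within -1 to 1 (fully open at 1, half-way at 0, shut at -1). In form: [[[dx, dy, dz, twist, claw], ...]]. A call has 1 to 10 rows; each row shifts and turns the pose as measured when the row begins; what a row does not reach is not made up. A row lasts 1/12 s, in which the tool goes at most 41.7 mm and 7.16 degrees, less where a joint would pass 70% of its speed; a pose out of reach is approached as far as the arm can. A call with a gripper value outside its range is refused whole. The fingers move at their own pace and stop on an object; the grip force is fixed at half the most. Time passes only in rows, so rows that do not move let the fingers close. It gives the time, the measured TCP pose, the force and the opening at its end, in the units of the state.
- monitor.get_state(): the state, without advancing time (a new reading comes with each control period).
- imaging.snapshot(name): name is "side" or "top" or "wrist"; returns (picture, depth): 480x640x3 uint8, red, green, blue; 480x640 float32, mm along the optical axis (not along the pixel's ray), 0 where there is no reading.
- imaging.camera_info(name): a dict with "K" (3x3 intrinsics, pixels), "R" (3x3) and "t" (3): a world point X has camera coordinates R X + t; the wrist camera has in their place "tool_from_camera" (4x4, takes a point from camera to tool coordinates, whose origin is the TCP and whose axes are the flange's). Camera axes: x right, y down, z forward; pixel columns grow to the right and rows downward; lengths in mm; the calibration is good to about 2 mm. A picture is of the moment at which its call begins: read the wrist's pose just before it. camera_info takes no time and is no camera call.
- job_done(): hands the job in, once; it reports no verdict.
Trained networks look in the newest picture that a camera, given by its name, has taken for a name from the list of things; names that differ only in an ending like _2 or _b are one class to them, and where a whole thing is asked for, a point or a joint stands for the part that bears it (a point fixed in the world has none). Each returns a list of dicts, best first, with "score" (0 to 1); they miss things now and then, are a little off and sometimes report something else, mostly with a low value. They report only what shows in the picture. A call takes as long as a camera call.
- imaging.search_frame(query, camera): "rect" ([left, top, right, bottom] in pixels, round what is visible of it).
- imaging.masks_of(query, camera): "pixels" (480x640 bool, what is visible of it) and "rect" ([left, top, right, bottom] in pixels, round what is visible of it).
- imaging.place_of(query, camera): "pixel" ([column, row] in pixels: a listed point, or the origin of a listed thing).
The state is a dict: "time": time; "joint_positions": joint angles; "joint_velocities": joint speeds; "joint_torque": joint torques, N m; "tool_pos": TCP position; "tool_rot": TCP orientation; "force": force on the tool from outside, world axes, zero at the start; "wrist_torque": the same for the moment, N m; "finger_gap": finger opening in mm.
Only numpy, scipy, OpenCV 4.12 (cv2) and the standard library are available. Lean on these libraries where they do the work, as an engineer would, in place of code of your own. Each camera call takes 0.05 s, during which the arm holds its last target. There are 200 camera calls.

### The job

The purple fluorite tower is sold and has to travel lying down in the cradle slot of the wooden case, but somebody has stood the pyrite there: first clear the pyrite away, standing it in the free cell of the display tray. Then take the tower down from the plinth, lay it on the felt pad without letting it topple or fall, let go, take it afresh and lay it fully down in the slot. Finally slide the clear lid fully shut over it; leave all the other pieces as they stand.

Things in the scene. Friction and masses are not known exactly. Their poses are not given: they have to be found in the camera images.
- case: Brown wooden travelling case, fixed, 270 (its x) x 166 (its y) x 55 mm high; origin at the centre of its underside, z up, its -x end (low front wall, top at 46 mm) is turned towards the robot. Walls 8 mm thick; floor top 8 mm above the table. The front bay, 96 mm (x) by 150 mm (y), is centred 79 mm from the origin towards -x and holds the slot; a cross wall 44 mm high bounds it at x = -28 mm. Behind it are four bays full of stones, always under the lid.
- slot (a point): Centre of the floor of the front bay, axes as the case. Four grey felt-covered blocks, 24 mm high, stand in the bay's corners and leave a slot 46 mm wide (x) and 150 mm long (y); at mid-length, for 56 mm of y, there are no blocks and the bay is 96 mm wide, so that fingers have room on both sides of the stone.
- lid (a joint): Sliding lid of the case, a clear sheet 4 mm thick, its underside 46.5 mm and its top 50.5 mm above the table. 0 m = fully shut (at its stop on the case's front end), grows as it slides towards the case's +x; starts open at about 0.103 to 0.113, clear of the front bay. It slides with about 2 N of friction, stays where it is left and cannot lift off. It jams on anything in the bay that stands higher than its underside.
- lid_bar (a point): Top centre of the dark wooden finger bar on the lid: 12 mm (case x) x 60 mm (case y), 14 mm high above the lid's top; its centre line lies 17 mm behind the lid's front edge. Axes as the case; moves with the lid. Pushing it towards the case's -x shuts the lid.
- pyrite: Brassy cluster of intergrown pyrite cubes, 0.3 to 0.48 kg, standing in the slot at the start. Origin at the underside centre of the main cube, z up. Main cube 38 mm; upper cube 28 mm, centred at y = +3 mm, from 34 to 62 mm high; small cubes at the foot reach out to y = +30 and y = -27 mm. x is across the slot (within 0.06 rad), y along it.
- tray: Light wooden display tray, fixed, 175 x 175 mm, walls 5 mm thick and 25 mm high, two by two cells of 80 mm, floor 5 mm above the table; origin at the centre of its underside, z up.
- free_cell (a point): Centre of the floor of the tray's empty cell (the one at its -x, +y corner), axes as the tray. The pyrite belongs here, upright on the floor and within about 20 mm of the middle.
- purple_tower: Purple polished fluorite tower, 0.27 to 0.43 kg: square prism 32 x 32 x 105 mm with a four-sided point on top to 125 mm. Origin at the centre of its foot, z along the tower towards its point; starts standing on the plinth, its side faces square to its x and y. Held lightly near the top it turns between the finger pads as it is tipped over an edge of its foot.
- purple_tower_mid (a point): Middle of the purple tower, on its axis 62.5 mm from the foot, axes as the tower; 16 mm from each side face.
- pad_top (a point): Centre of the top of the blue-grey felt pad, fixed, 200 (its x) x 120 mm (its y), 4 mm thick; z up, x points away from the robot. The tower is laid here, its middle over the pad, before it is taken again.
- plinth: White display plinth, fixed, 120 (x) x 250 (y) x 30 mm high, origin at the centre of its underside. The two towers stand on it 130 mm apart.
- green_tower: Green fluorite tower, same size as the purple one, standing on the plinth; stays there. Origin at the foot.
- stone_a: Green stone in the tray, 52 x 46 x 38 mm; stays.
- stone_b: Salmon stone in the tray, 52 x 46 x 38 mm; stays.
- stone_c: Blue stone in the tray, 52 x 46 x 38 mm; stays.
- price_card: Blank white card in a clear foot, 60 mm wide, 54 mm high, on the table; stays.
- magnifier: Hand lens lying on the table, 132 mm long with its handle, 10 mm high; stays.
- boxed_crystal: Small clear box with a crystal, 50 x 50 x 48 mm, on the table; stays.

How it is judged (in metres and radians):
On the way, in this order (a step that is already met when the one before it is completed fails the run):
1. the pyrite stands in the tray's free cell, released (x of pyrite in the frame of free_cell between -0.022 and 0.022 m and y of pyrite in the frame of free_cell between -0.022 and 0.022 m and z of pyrite in the frame of free_cell below 0.004 m and angle between pyrite's own z axis and vertical below 0.1 rad and linear speed of pyrite below 0.02 m/s and contact force between the fingers and pyrite below 0.1 N), for 0.2 s.
2. the purple tower lies on the felt pad, released (angle between purple_tower's own z axis and vertical between 1.501 and 1.641 rad and x of purple_tower_mid in the frame of pad_top between -0.07 and 0.07 m and y of purple_tower_mid in the frame of pad_top between -0.045 and 0.045 m and z of purple_tower_mid in the frame of pad_top between 0.011 and 0.021 m and linear speed of purple_tower below 0.02 m/s and contact force between the fingers and purple_tower below 0.1 N), for 0.2 s.
3. the purple tower lies fully down in the slot of the case, released (angle between purple_tower's own z axis and vertical between 1.501 and 1.641 rad and x of purple_tower_mid in the frame of slot between -0.012 and 0.012 m and y of purple_tower_mid in the frame of slot between -0.017 and 0.017 m and z of purple_tower_mid in the frame of slot between 0.012 and 0.02 m and linear speed of purple_tower below 0.02 m/s and contact force between the fingers and purple_tower below 0.1 N), for 0.2 s.
4. the lid is fully shut (value of joint lid below 0.004 m), for 0.2 s.
At the end, for the whole second after the job is handed in: Pyrite upright (0.1 rad) on the floor of the free cell, within 22 mm of its middle in x and y; purple tower level (0.07 rad) in the slot, its middle within 12 mm across, 17 mm along and 4 mm in height; lid shut to 4 mm; both stones at rest and released (all of step 1 and all of step 3 and value of joint lid below 0.004 m); the robot touches nothing.
It fails at once if the purple tower topples or falls (it turns faster than 9 rad/s) (angular speed of purple_tower above 9 rad/s).
It fails at once if the green tower is moved more than 20 mm or tipped (distance of green_tower from where it was at the start of the episode above 0.02 m or angle between green_tower's own z axis and vertical above 0.3 rad).
It fails at once if a stone of the tray is moved more than 20 mm (distance of any of stone_a, stone_b, stone_c from where it was at the start of the episode above 0.02 m).
It fails at once if the price card, the magnifier or the boxed crystal is moved more than 20 mm (distance of any of price_card, magnifier, boxed_crystal from where it was at the start of the episode above 0.02 m).
It also fails if it takes over 72 s, if anything falls off the work surface, if the arm or the gripper's body presses on something with over 40 N, if the wrist force passes 120 N, or if a joint passes its speed limit or range.

## Working session

There is one attempt and no reset: what is moved stays moved. The work goes in short steps, Python scripts to look and compute and a shell command to move; the robot and the scene stay as the last step left them, time stands still between calls to the robot, and variables do not carry over. Pictures are saved under pics/ and viewed, about 8 in all and at most 12, crops included, and the job is handed in when it is done.

```bash
mkdir -p pics; ls; cat > h.py <<'E'
from rig import monitor, imaging, job_done
import numpy as np, cv2
from scipy.spatial.transform import Rotation as Ro
def snap(n,save=None):
    s=monitor.get_state(); p,d=imaging.snapshot(n)
    if save: cv2.imwrite('pics/'+save+'.png',p[:,:,::-1])
    return s,p,d
def cloud(n,s,d):
    c=imaging.camera_info(n);K=np.array(c['K'])
    v,u=np.mgrid[:480,:640]
    X=np.stack([(u-K[0,2])/K[0,0]*d,(v-K[1,2])/K[1,1]*d,d],-1)
    if 'R' in c: W=(X-np.array(c['t']))@np.array(c['R'])
    else:
        T=np.array(c['tool_from_camera']); W=X@T[:3,:3].T+T[:3,3]
        W=W@Ro.from_rotvec(s['tool_rot']).as_matrix().T+np.array(s['tool_pos'])
    W[d<=0]=np.nan
    return W
E
python3 - <<'E'
from h import *
print(monitor.get_state())
for n in ['top','side']:
    s,p,d=snap(n,n+'0'); W=cloud(n,s,d); np.save(n+'0.npy',W)
    c=imaging.camera_info(n); print(n,np.round(-np.array(c['R']).T@np.array(c['t'])),np.round(c['R'],2).tolist())
    for q in ['case','pyrite','tray','purple_tower','green_tower','plinth','pad_top','lid_bar','price_card','magnifier','boxed_crystal']:
        r=imaging.masks_of(q,n)
        if not r: print(q,None); continue
        m=r[0]['pixels']; P=W[m]; P=P[~np.isnan(P[:,0])]
        z=np.percentile(P[:,2],95); T=P[P[:,2]>z-6]
        print(q,round(r[0]['score'],2),'med',np.round(np.median(P,0)),'z95',round(z),'top x',np.round(np.percentile(T[:,0],[2,98])),'y',np.round(np.percentile(T[:,1],[2,98])), 'rect',np.round(cv2.minAreaRect(T[:,:2].astype(np.float32))[0]),np.round(cv2.minAreaRect(T[:,:2].astype(np.float32))[1:][0]),round(cv2.minAreaRect(T[:,:2].astype(np.float32))[2],1))
E
```

```text
pics
{'time': 0.0, 'joint_positions': array([-1.29811875e+00,  8.79950319e-02,  1.37224575e+00, -2.56188054e-06,
        1.68362297e+00, -1.03066429e-01]), 'joint_velocities': array([ 8.80803025e-04, -1.29205326e-05, -1.16133237e-03,  3.97845628e-04,
        8.35317309e-05, -2.20089369e-04]), 'joint_torque': array([ 4.45300775e-04, -3.40183926e+01, -3.02423751e+01,  7.19132717e-02,
        3.31149227e-02, -1.79520803e-04]), 'tool_pos': array([ 201.69222166, -511.08649613,  204.28664314]), 'tool_rot': array([-3.08409005e+00, -5.86328342e-01,  3.05939817e-04]), 'force': array([ 0.41834042,  0.10074076, -0.44075636]), 'wrist_torque': array([-0.00893729, -0.0174078 , -0.00092447]), 'finger_gap': 94.23222455234492}
top [ 466.  -47. 1056.] [[0.01, -1.0, -0.02], [-0.99, -0.01, -0.1], [0.1, 0.03, -0.99]]
case 0.72 med [640. -19.  49.] z95 55 top x [486. 823.] y [-103.   76.] rect [646. -17.] [166. 371.] 82.8
pyrite 0.67 med [520.  20.  60.] z95 71 top x [507. 535.] y [ 9. 37.] rect [520.  23.] [28. 28.] 80.4
tray 0.94 med [ 530. -401.    6.] z95 25 top x [448. 623.] y [-490. -316.] rect [ 53
[... 1402 characters left out ...]
8.] rect [511. 388.] [26. 23.] 3.2
plinth 0.79 med [497. 271.  29.] z95 33 top x [454. 573.] y [202. 437.] rect [514. 323.] [252. 120.] 86.0
pad_top 0.9 med [ 479. -225.    4.] z95 7 top x [386. 577.] y [-280. -163.] rect [ 482. -220.] [202. 125.] 1.7
lid_bar 0.97 med [699. -29.  51.] z95 54 top x [576. 827.] y [-105.   51.] rect [701. -27.] [152. 263.] 82.4
price_card 0.63 med [ 486. -446.   30.] z95 41 top x [475. 511.] y [-450. -424.] rect [ 493. -439.] [19. 44.] 53.4
magnifier 0.88 med [ 713. -203.    8.] z95 12 top x [688. 741.] y [-289. -167.] rect [ 705. -225.] [127.  59.] 73.8
boxed_crystal 0.53 med [520.   8.  45.] z95 71 top x [508. 535.] y [ 6. 37.] rect [522.  23.] [34. 27.] 83.8
```

View pics/top0.png

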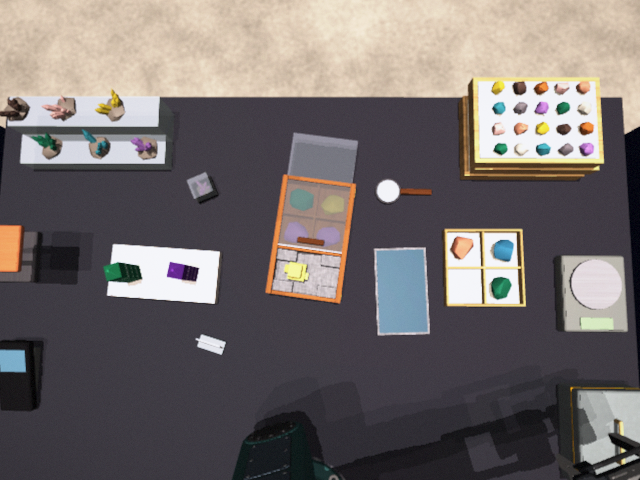

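View pics/side0.png

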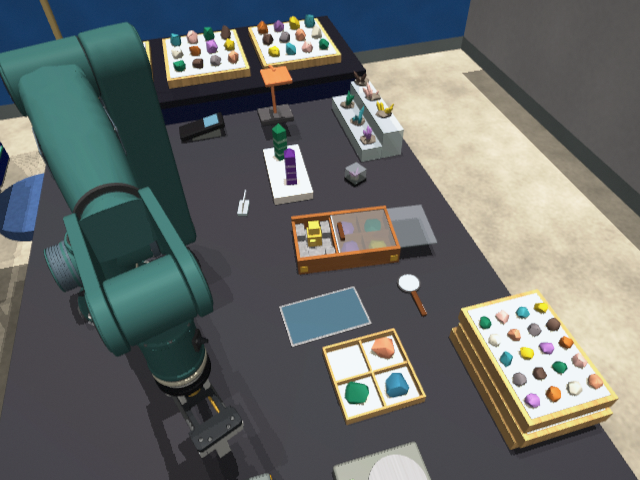

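The top view shows the case at about pixels (265–355, 175–300), yawed about -7°, with the pyrite at (297,271) and the lid bar at (310,241). The pad is at (402,290), the tray's free cell at (464,286) and the purple tower at (183,271). The side view agrees. I'll move the wrist camera over the front bay and measure more closely.

```bash
python3 -m crank '[[[0.021,0.035,0.006,0.12,1],[0.021,0.035,0.006,0.12,1],[0.021,0.035,0.006,0.12,1],[0.021,0.035,0.006,0.12,1],[0.021,0.035,0.006,0.12,1],[0.021,0.035,0.006,0.12,1],[0.021,0.035,0.006,0.12,1],[0.021,0.035,0.006,0.12,1],[0.021,0.035,0.006,0.11,1],[0.021,0.035,0.006,0,1]]]'; python3 -m crank '[[[0.021,0.035,0,0,0.4],[0.021,0.035,0,0,0.4],[0.021,0.035,0,0,0.4],[0.01,0.02,0,0,0.4],[0,0,0,0,0.4]]]'
python3 - <<'E'
from h import *
s,p,d=snap('wrist','w1'); W=cloud('wrist',s,d); np.save('w1.npy',W)
print(s['tool_pos'],s['tool_rot'],s['finger_gap'])
E
```

```text
time: 2.03
tool_pos: [408.0, -158.3, 263.2]
tool_rot: [2.317, 2.12, -0.004]
force: [1.0, -0.6, 0.0]
finger_gap: 94.1
time: 2.45
tool_pos: [484.3, -23.3, 266.2]
tool_rot: [2.303, 2.128, 0.005]
force: [-0.1, -0.3, 0.2]
finger_gap: 66.8
[484.3317654  -23.31987593 266.23868892] [2.30294211 2.12798667 0.00548179] 66.82963887517418
```

View pics/w1.png

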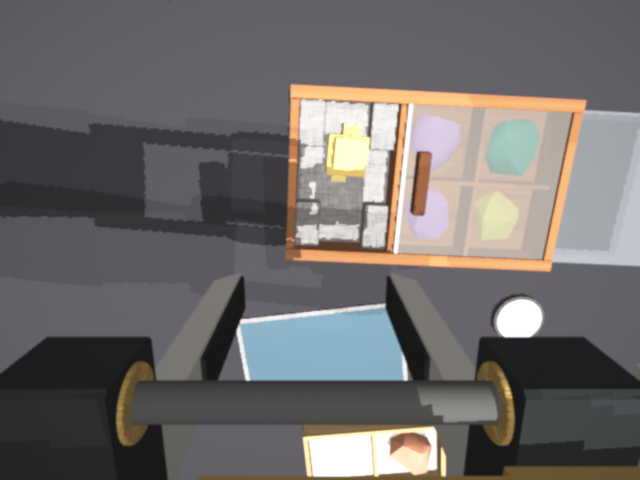

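```bash
python3 - <<'E'
from h import *
W=np.load('w1.npy').reshape(-1,3); W=W[~np.isnan(W[:,0])]
print(W.min(0),W.max(0))
box=(abs(W[:,0]-520)<75)&(abs(W[:,1]-0)<110); Q=W[box]
print(np.histogram(Q[:,2],bins=np.arange(0,80,2)))
def rect(m):
    r=cv2.minAreaRect(m[:,:2].astype(np.float32)); return [np.round(x,1) for x in r],len(m)
print('upper',rect(Q[Q[:,2]>66]))
loc=Q[(abs(Q[:,0]-520)<40)&(abs(Q[:,1]-20)<40)]
print('main',rect(loc[(loc[:,2]>43)&(loc[:,2]<50)&(abs(loc[:,0]-520)<26)]))
T=np.load('top0.npy').reshape(-1,3)
# blocks top z~32 and rim z~55
a=np.deg2rad(-7.2);R=np.array([[np.cos(a),-np.sin(a)],[np.sin(a),np.cos(a)]])
for nm,P in (('wrist',W),('top',T)):
    c=(P[:,:2]-[517.6,-1])@R
    for lo,hi in((5,12),(29,35),(40,48),(52,58)):
        k=(P[:,2]>lo)&(P[:,2]<hi)&(abs(c[:,0])<70)&(abs(c[:,1])<100); q=c[k]
        if len(q)>20: print(nm,lo,len(q),'x',np.round(np.percentile(q[:,0],[0.5,5,50,95,99.5]),1),'y',np.round(np.percentile(q[:,1],[0.5,5,50,95,99.5]),1))
E
```

```text
[  78.82450749 -418.44809526   -1.5451201 ] [869.23644124 193.20825844 394.21661966]
(array([2962, 3240,   64,   13, 2095, 4298,  259,   77,   87,   82,   86,
         83,  102,   85,  199,  287, 2220, 2375,  182,  202,  134,  124,
        498, 1318, 1009,  700, 2227,  467, 2683,  454,   40,   48,  247,
        536,   32,  429,  536,    7,    0]), array([ 0,  2,  4,  6,  8, 10, 12, 14, 16, 18, 20, 22, 24, 26, 28, 30, 32,
       34, 36, 38, 40, 42, 44, 46, 48, 50, 52, 54, 56, 58, 60, 62, 64, 66,
       68, 70, 72, 74, 76, 78]))
upper ([array([519.1,   0.9]), array([ 76.1, 149.6]), np.float64(85.6)], 62034)
main ([array([520.1,  21. ]), array([38. , 38.1]), np.float64(80.3)], 553)
wrist 5 6406 x [-48.2 -42.   -2.   41.4  47.4] y [-74.1 -65.9  -9.1  67.8  74.3]
wrist 29 4501 x [-48.7 -46.2   8.2  45.7  47.4] y [-74.7 -71.   32.1  69.3  73.2]
wrist 40 2074 x [-56.6 -55.4  47.1  52.6  53.3] y [-74.7 -74.2   6.9  65.1  71.8]
wrist 52 4719 x [-55.9 -46.7  47.7  67.4  69.7] y [-82.3 -80.2  21.2  81.8  83.3]
top 5 1272 x [-48.2 -41.5  -1.1  40.9  46.8] y [-72.3 -64.9  -9.6  67.6  74.6]
top 29 782 x [-48.4 -46.  -17.9  45.3  47.3] y [-72.2 -68.4   3.2  69.   73.6]
top 40 579 x [-56.7 -55.8  -1.4  62.5  68.4] y [-71.8 -64.8   6.7  64.6  72.1]
top 52 543 x [-55.3 -49.9  12.2  64.6  69.2] y [-83.  -82.   -0.1  81.4  82.7]
```

The wrist picture shows the pyrite at pixel (349,155), in the bay's upper half. It is 22 mm off the slot's middle, with main cube centre at (520,21) and yaw -9.7°. I'll grip the main cube a little towards mid-slot, clear of the blocks.

```bash
python3 -m crank '[[[0.012,0.013,-0.03,-0.045,0.19],[0.012,0.013,-0.03,-0.045,0.19],[0.011,0.013,-0.03,0,0.19],[0,0,-0.03,0,0.19],[0,0,-0.02,0,0.19],[0,0,0,0,0.19]]]'
```

```text
time: 3.0
tool_pos: [519.1, 8.4, 125.4]
tool_rot: [2.399, 2.0, 0.006]
force: [-0.1, -0.5, 0.1]
finger_gap: 56.0
```

```bash
python3 -m crank '[[[0,0.008,0,0.01,0.19],[0,0,-0.03,0,0.19],[0,0,-0.03,0,0.19],[0,0,-0.02,0,0.19],[0,0,-0.015,0,0.19],[0,0,0,0,0.19]]]'
```

```text
time: 3.5
tool_pos: [524.2, 11.7, 38.5]
tool_rot: [2.385, 1.996, 0.024]
force: [-1.7, 0.1, -0.2]
finger_gap: 55.7
```

```bash
python3 -m crank '[[[-0.005,0.004,0,0,0.19],[0,0,0,0,0.19]]]'; python3 -m crank '[[[0,0,0,0,0.19],[0,0,0,0,0.19]]]'
```

```text
time: 3.67
tool_pos: [520.6, 15.1, 41.9]
tool_rot: [2.385, 1.993, 0.029]
force: [-0.0, -0.2, -0.3]
finger_gap: 55.7
time: 3.83
tool_pos: [522.9, 14.9, 46.2]
tool_rot: [2.381, 1.99, 0.036]
force: [0.5, 0.1, 0.6]
finger_gap: 55.9
```

```bash
python3 -m crank '[[[0,0,-0.008,0,0.19]]]'; python3 -m crank '[[[0,0,-0.008,0,0.19]]]';python3 -m crank '[[[0,0,0,0,0.19]]]';python3 -m crank '[[[0,0,0,0,0.19]]]'
```

```text
time: 3.92
tool_pos: [525.5, 14.8, 41.5]
tool_rot: [2.377, 1.987, 0.044]
force: [0.5, 0.5, 0.5]
finger_gap: 55.9
time: 4.0
tool_pos: [526.5, 14.7, 34.3]
tool_rot: [2.375, 1.985, 0.047]
force: [-0.3, -0.4, 0.2]
finger_gap: 55.9
time: 4.08
tool_pos: [525.7, 14.8, 32.9]
tool_rot: [2.376, 1.986, 0.045]
force: [-1.0, -0.0, 0.0]
finger_gap: 55.9
time: 4.17
tool_pos: [525.6, 14.8, 32.6]
tool_rot: [2.376, 1.986, 0.044]
force: [0.4, -0.3, 0.1]
finger_gap: 55.9
```

```bash
python3 -c "
from h import *
s=monitor.get_state(); print(s['joint_positions'],s['joint_velocities'],s['joint_torque'],s['tool_pos'])"
```

```text
[-0.07191483  0.09750205  1.7136111  -0.0122748   1.27927163  0.10961953] [ 0.00068914  0.01286497  0.01600293 -0.00194838 -0.00765567 -0.00153157] [ 9.83539241e-03 -3.16505814e+01 -2.73631454e+01  2.66516861e-02
 -1.77245094e-01  3.15753648e-03] [525.55045289  14.7535585   32.55292397]
```

```bash
python3 -m crank '[[[-0.006,0.001,0,0,0.19],[0,0,-0.006,0,0.19],[0,0,0,0,0.19]]]'
```

```text
time: 4.42
tool_pos: [518.5, 15.9, 25.4]
tool_rot: [2.377, 1.987, 0.043]
force: [-0.0, 0.1, 0.1]
finger_gap: 55.6
```

```bash
python3 -m crank '[[[0,0,0,0,-1],[0,0,0,0,-1],[0,0,0,0,-1],[0,0,0,0,-1],[0,0,0,0,-1],[0,0,0,0,-1]]]';  python3 -m crank '[[[0,0,0.01,0,-1],[0,0,0.02,0,-1],[0,0,0.02,0,-1],[0,0,0.02,0,-1],[0,0,0.02,0,-1],[0,0,0.01,0,-1]]]'
python3 -c "
from h import *
s,p,d=snap('wrist','w2')"
```

```text
time: 4.92
tool_pos: [518.5, 15.8, 25.0]
tool_rot: [2.377, 1.987, 0.043]
force: [-0.0, -0.1, 0.0]
finger_gap: 38.0
time: 5.42
tool_pos: [511.6, 16.1, 122.2]
tool_rot: [2.386, 1.995, 0.023]
force: [0.8, 0.2, -3.6]
finger_gap: 37.9
```

```bash
python3 -m crank '[[[-0.002,-0.03,0,0.02,-1],[-0.002,-0.037,0,0.02,-1],[-0.002,-0.037,0,0.02,-1],[-0.002,-0.037,0,0.02,-1],[-0.002,-0.037,0,0.02,-1],[-0.002,-0.037,0,0.02,-1],[-0.002,-0.037,0,0.02,-1],[-0.002,-0.037,0,0.02,-1],[-0.002,-0.037,0,0.02,-1],[-0.002,-0.03,0,0,-1]]]';  python3 -m crank '[[[0,-0.01,0,0,-1],[0,0,0,0,-1]]]'
```

```text
time: 6.3
tool_pos: [484.9, -344.2, 114.2]
tool_rot: [2.182, 2.24, 0.032]
force: [0.7, -0.3, -4.5]
finger_gap: 37.6
time: 6.47
tool_pos: [481.9, -360.7, 110.4]
tool_rot: [2.194, 2.234, 0.027]
force: [1.1, 1.3, -3.3]
finger_gap: 37.8
```

```bash
python3 -m crank '[[[0.01,-0.007,0,0,-1],[0,0,-0.015,0,-1],[0,0,-0.02,0,-1],[0,0,-0.02,0,-1],[0,0,-0.01,0,-1],[0,0,0,0,-1],[0,0,0,0,-1]]]'
```

```text
time: 7.05
tool_pos: [491.3, -358.5, 38.0]
tool_rot: [-2.196, -2.244, -0.033]
force: [-0.3, -0.7, -3.2]
finger_gap: 37.9
```

```bash
python3 -m crank '[[[0.001,-0.009,0,0,-1],[0,0,-0.008,0,-1],[0,0,-0.005,0,-1],[0,0,0,0,-1]]]'
```

```text
time: 7.38
tool_pos: [494.6, -368.5, 27.6]
tool_rot: [2.193, 2.244, 0.034]
force: [-0.4, 0.1, -4.1]
finger_gap: 37.9
```

```bash
python3 -m crank '[[[-0.001,0,-0.005,0,-1],[0,0,0,0,-1]]]';python3 -m crank '[[[0,0,0,0,-1]]]'
```

```text
time: 7.55
tool_pos: [494.0, -369.1, 23.0]
tool_rot: [2.192, 2.243, 0.034]
force: [-1.2, -0.0, -3.5]
finger_gap: 38.1
time: 7.63
tool_pos: [494.1, -369.4, 23.3]
tool_rot: [2.192, 2.242, 0.034]
force: [0.2, -0.5, -3.3]
finger_gap: 37.5
```

```bash
python3 -m crank '[[[0,0,-0.002,0,-1],[0,0,0,0,-1]]]';python3 -m crank '[[[0,0,0,0,0.03],[0,0,0,0,0.03],[0,0,0.002,0,0.03],[0,0,0.01,0,0.03],[0,0,0.02,0,0.03],[0,0,0.03,0,0.03],[0,0,0.03,0,0.3],[0,0,0.03,0,0.5],[0,0,0.03,0,1],[0,0,0.02,0,1]]]'
python3 - <<'E'
from h import *
for n in ['top','side']:
    s,p,d=snap(n); W=cloud(n,s,d); 
    r=imaging.masks_of('pyrite',n)
    if r:
        P=W[r[0]['pixels']];P=P[~np.isnan(P[:,0])]
        for lo,hi in((35,50),(60,75)):
            T=P[(P[:,2]>lo)&(P[:,2]<hi)]
            if len(T)>4: print(n,lo,cv2.minAreaRect(T[:,:2].astype(np.float32)),np.median(T[:,2]))
    r=imaging.masks_of('tray',n)
    P=W[r[0]['pixels']];P=P[(P[:,2]>20)&(P[:,2]<30)]; print('tray',cv2.minAreaRect(P[:,:2].astype(np.float32)))
    r=imaging.masks_of('pad_top',n)
    if r:
        P=W[r[0]['pixels']];P=P[(P[:,2]>1)&(P[:,2]<8)]; print('pad',cv2.minAreaRect(P[:,:2].astype(np.float32)))
E
```

```text
time: 7.8
tool_pos: [494.3, -369.6, 22.9]
tool_rot: [2.191, 2.241, 0.034]
force: [-0.1, -0.4, -3.5]
finger_gap: 37.4
time: 8.63
tool_pos: [492.9, -368.1, 204.5]
tool_rot: [2.192, 2.242, 0.035]
force: [1.0, 0.2, 0.5]
finger_gap: 71.4
top 35 ((493.5021667480469, -365.770751953125), (37.6955680847168, 41.57046890258789), 0.8177462220191956) 42.01780153537078
top 60 ((493.9415588378906, -361.0756530761719), (26.04819679260254, 28.788084030151367), 0.7077952027320862) 65.95709019518185
tray ((581.165283203125, -438.0393981933594), (23.595157623291016, 43.960350036621094), 68.0191421508789)
pad ((480.3096008300781, -219.94522094726562), (199.9072265625, 120.01179504394531), 2.199148416519165)
side 35 ((489.7933044433594, -373.23773193359375), (35.31305694580078, 49.57978439331055), 62.73774337768555) 42.83789991485364
side 60 ((494.5586242675781, -362.6966247558594), (28.296527862548828, 29.912857055664062), 1.4528661966323853) 66.7090282698246
tray ((536.41015625, -404.6097717285156), (175.6592559814453, 178.52340698242188), 0.6337343454360962)
pad ((480.7206115722656, -221.24131774902344), (204.43202209472656, 124.8741455078125), 1.7383619546890259)
```

```bash
python3 -m crank '[[[-0.004,0.03,0.009,-0.115,1],[-0.004,0.037,0.009,-0.115,1],[-0.004,0.037,0.009,-0.115,1],[-0.004,0.037,0.009,-0.115,1],[-0.004,0.037,0.009,-0.115,1],[-0.004,0.037,0.009,-0.115,1],[-0.004,0.037,0.009,-0.115,1],[-0.004,0.037,0.009,-0.115,1],[-0.004,0.037,0.009,-0.115,1],[-0.004,0.037,0.009,-0.115,1]]]';  python3 -m crank '[[[-0.004,0.037,0,-0.115,1],[-0.004,0.037,0,-0.115,1],[-0.004,0.037,0,-0.115,1],[-0.004,0.037,0,-0.075,1],[0,0.037,0,0,1],[0,0.03,0,0,1],[0,0.02,0,0,1],[0,0,0,0,1]]]'
```

```text
time: 9.87
tool_pos: [442.1, -5.8, 264.2]
tool_rot: [-3.049, -0.643, -0.02]
force: [1.0, 0.1, 0.2]
finger_gap: 94.4
time: 10.53
tool_pos: [420.5, 230.0, 256.2]
tool_rot: [-3.12, -0.038, -0.006]
force: [-0.4, 0.1, 0.0]
finger_gap: 94.1
```

```bash
python3 -m crank '[[[0.01,0.02,0.03,-0.04,1],[0,0,0,0,1]]]'; python3 - <<'E'
from h import *
s,p,d=snap('wrist','w3'); W=cloud('wrist',s,d); np.save('w3.npy',W)
print(s['tool_pos'],s['tool_rot'],s['joint_positions'])
r=imaging.masks_of('purple_tower','wrist'); print([(x['score'],x['rect']) for x in r])
P=W[r[0]['pixels']];P=P[~np.isnan(P[:,0])]
print('z',np.percentile(P[:,2],[1,10,50,90,99]))
for lo,hi in((136,156),(128,141),(60,130)):
    T=P[(P[:,2]>lo)&(P[:,2]<hi)]
    if len(T)>9: print(lo,len(T),cv2.minAreaRect(T[:,:2].astype(np.float32)),np.percentile(T[:,0],[1,99]),np.percentile(T[:,1],[1,99]))
E
```

```text
time: 10.7
tool_pos: [424.9, 248.5, 276.2]
tool_rot: [-3.13, 0.024, 0.024]
force: [-0.9, -1.0, 1.5]
finger_gap: 94.2
[424.86436504 248.53041196 276.17161919] [-3.13000822  0.02363482  0.02448797] [ 0.40207044 -0.0390468   1.36102119  0.01726153  1.82939424  1.9923013 ]
[(0.61, [272.4, 77.5, 316.5, 128.6])]
z [ 31.91355694 137.57382123 143.5252157  152.85188609 157.21129725]
136 1851 ((514.7836303710938, 264.566162109375), (31.975309371948242, 31.90105438232422), 79.89276885986328) [498.09325673 531.48711893] [247.98806055 281.03742573]
128 597 ((514.8466796875, 264.6141357421875), (32.16535568237305, 32.01182556152344), 79.86627197265625) [497.29915633 532.2769801 ] [247.18902697 281.96738007]
60 46 ((511.9378356933594, 248.70762634277344), (0.24604929983615875, 32.137081146240234), 79.80268859863281) [496.72299275 527.62976645] [245.82980323 251.47745112]
```

View pics/w3.png

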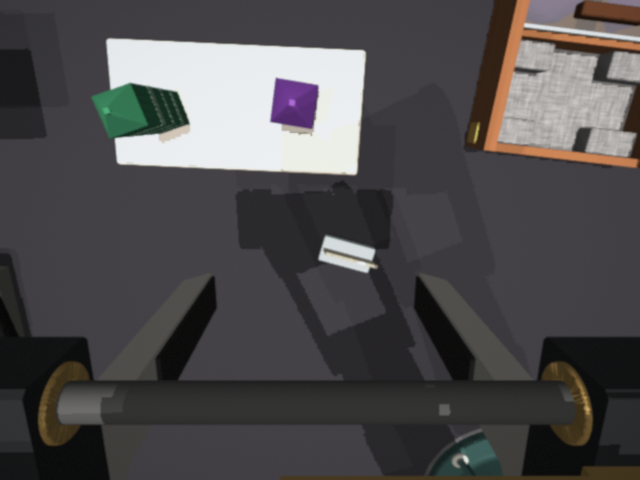

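The wrist view shows the purple tower's point at pixel (292,102), which is centre (514.8, 264.6) with yaw -10°. The green tower is well off to the left at (120,108) and the price card is at (347,253).

```bash
python3 -m crank '[[[0.025,0.005,-0.01,-0.08,0.4],[0.03,0.005,-0.02,-0.08,0.4],[0.025,0.004,-0.02,0,0.4],[0.01,0.002,-0.01,0,0.4],[0,0,0,0,0.4],[0,0,0,0,0.4]]]'
```

```text
time: 11.3
tool_pos: [516.5, 255.4, 209.4]
tool_rot: [-3.121, 0.295, 0.033]
force: [0.6, -0.1, -0.0]
finger_gap: 65.5
```

```bash
python3 -m crank '[[[-0.002,0.009,0,0.01,0.4],[0,0,0,0,0.4],[0,0,-0.015,0,0.4],[0,0,-0.015,0,0.4],[0,0,-0.01,0,0.4],[0,0,0,0,0.4]]]'
```

```text
time: 11.8
tool_pos: [512.5, 266.0, 177.3]
tool_rot: [-3.117, 0.273, 0.016]
force: [0.2, -0.4, -0.2]
finger_gap: 65.7
```

```bash
python3 -m crank '[[[0.002,-0.001,-0.015,0,0.4],[0,0,-0.018,0,0.4],[0,0,-0.018,0,0.4],[0,0,-0.012,0,0.4],[0,0,0,0,0.4],[0,0,0,0,0.4]]]'
```

```text
time: 12.3
tool_pos: [515.1, 267.3, 121.4]
tool_rot: [-3.111, 0.266, -0.003]
force: [-0.4, -0.2, 0.6]
finger_gap: 65.9
```

```bash
python3 -m crank '[[[0,-0.003,-0.01,0,0.4],[0,0,-0.009,0,0.4],[0,0,0,0,0.4]]]'; python3 -m crank '[[[0,0,0,0,-1],[0,0,0,0,-1],[0,0,0,0,-1],[0,0,0,0,-1],[0,0,0,0,-1],[0,0,0,0,-1],[0,0,0,0,-1]]]'
```

```text
time: 12.55
tool_pos: [516.7, 264.9, 104.5]
tool_rot: [-3.109, 0.265, -0.011]
force: [-0.5, 0.9, -0.9]
finger_gap: 66.2
time: 13.13
tool_pos: [517.6, 264.8, 105.9]
tool_rot: [-3.108, 0.266, -0.014]
force: [0.0, 0.7, -1.7]
finger_gap: 31.9
```

```bash
python3 -m crank '[[[0,0,0.008,0,-1],[0,0,0.015,0,-1],[0,0,0.02,0,-1],[0,0,0.02,0,-1],[0,0,0.015,0,-1],[0,0,0.005,0,-1],[0,0,0,0,-1]]]'; python3 - <<'E'
from h import *
s,p,d=snap('side','s4'); cv2.imwrite('pics/s4c.png',cv2.resize(p[80:260,200:440,::-1],None,fx=2.5,fy=2.5))
E
```

```text
time: 13.72
tool_pos: [513.0, 263.3, 187.1]
tool_rot: [-3.114, 0.266, 0.006]
force: [0.1, 0.3, -2.4]
finger_gap: 31.8
```

View pics/s4c.png

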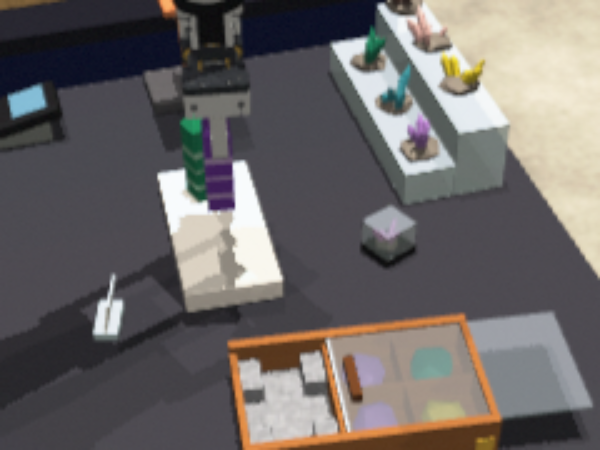

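The crop shows the purple tower (around (218,180)) upright in the gripper above the plinth, with the green tower standing untouched. I'll carry it over to the pad now.

```bash
python3 -m crank '[[[-0.004,-0.015,0.001,0.03,-1],[-0.007,-0.03,0.002,0.03,-1],[-0.007,-0.03,0.002,0.03,-1],[-0.007,-0.03,0.002,0.03,-1],[-0.007,-0.03,0.002,0.03,-1],[-0.007,-0.03,0.002,0.03,-1],[-0.007,-0.03,0.002,0.03,-1],[-0.007,-0.03,0.002,0,-1],[-0.007,-0.03,0.002,0,-1],[-0.007,-0.03,0.002,0,-1]]]'; python3 -m crank '[[[-0.007,-0.03,0.002,0,-1],[-0.007,-0.03,0.002,0,-1],[-0.007,-0.03,0.002,0,-1],[-0.005,-0.03,0,0,-1],[-0.004,-0.025,0,0,-1],[0,-0.015,0,0,-1],[0,-0.005,0,0,-1],[0,0,0,0,-1]]]'
```

```text
time: 14.6
tool_pos: [434.2, -26.9, 188.7]
tool_rot: [-3.125, -0.099, 0.05]
force: [1.1, 0.8, -2.8]
finger_gap: 31.7
time: 15.27
tool_pos: [394.1, -202.4, 183.9]
tool_rot: [-3.118, -0.085, 0.074]
force: [-0.2, -0.1, -4.4]
finger_gap: 31.6
```

```bash
python3 -m crank '[[[0.005,-0.01,0,-0.02,-1],[0.005,-0.01,0,0,-1],[0,0,-0.015,0,-1],[0,0,-0.02,0,-1],[0,0,-0.02,0,-1],[0,0,-0.015,0,-1],[0,0,-0.005,0,-1],[0,0,0,0,-1]]]'; python3 -m crank '[[[0,0,0,0,-1]]]'
```

```text
time: 15.93
tool_pos: [409.7, -221.1, 105.0]
tool_rot: [-3.117, -0.064, 0.069]
force: [-0.6, 0.6, -2.4]
finger_gap: 31.7
time: 16.02
tool_pos: [410.1, -220.8, 104.9]
tool_rot: [-3.117, -0.065, 0.07]
force: [-0.1, 0.6, -3.6]
finger_gap: 31.8
```

```bash
python3 -m crank '[[[0,0,-0.01,0,-1],[0,0,-0.008,0,-1],[0,0,0,0,-1]]]'; python3 -m crank '[[[0,0,-0.003,0,-1]]]'; python3 -m crank '[[[0,0,-0.003,0,-1]]]'; python3 - <<'E'
from h import *
s,p,d=snap('side','s5'); cv2.imwrite('pics/s5c.png',cv2.resize(p[220:420,180:430,::-1],None,fx=2.5,fy=2.5))
W=cloud('side',s,d); r=imaging.masks_of('purple_tower','side')
if r:
    P=W[r[0]['pixels']];P=P[~np.isnan(P[:,0])]; print(r[0]['score'],P.min(0),P.max(0))
    for z in range(5,120,15):
        T=P[abs(P[:,2]-z)<4]
        if len(T)>4: print(z,len(T),np.round(np.percentile(T[:,0],[5,95])),np.round(np.percentile(T[:,1],[5,95])))
E
```

```text
time: 16.27
tool_pos: [412.4, -221.6, 88.2]
tool_rot: [-3.12, -0.068, 0.063]
force: [0.9, 0.3, -4.2]
finger_gap: 32.0
time: 16.35
tool_pos: [412.9, -222.0, 85.8]
tool_rot: [-3.121, -0.068, 0.061]
force: [1.0, 0.2, -3.4]
finger_gap: 31.6
time: 16.43
tool_pos: [413.0, -222.1, 82.8]
tool_rot: [-3.122, -0.068, 0.06]
force: [-0.0, 0.2, -3.9]
finger_gap: 32.2
0.74 [ 387.44670027 -306.64369615    5.86712048] [ 426.98593747 -207.87481253  183.06274864]
5 7 [394. 420.] [-239. -230.]
20 29 [392. 424.] [-241. -215.]
35 34 [393. 423.] [-241. -224.]
50 30 [394. 424.] [-241. -217.]
65 35 [394. 425.] [-241. -225.]
80 19 [394. 407.] [-242. -210.]
95 11 [395. 420.] [-253. -209.]
110 6 [396. 398.] [-228. -219.]
```

View pics/s5c.png

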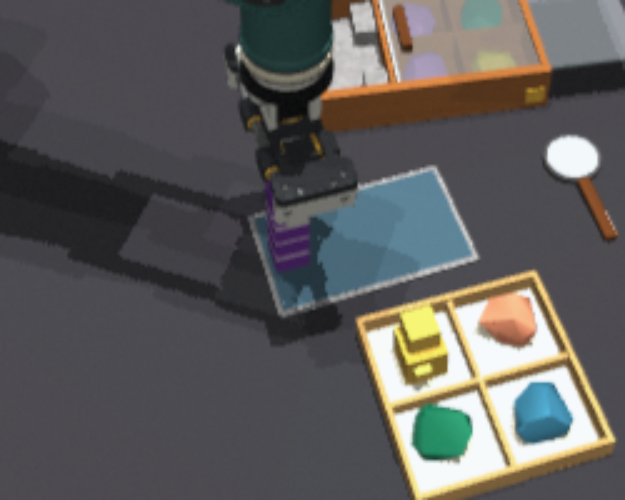

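The tower hangs almost upright over the near end of the pad, at crop pixel (290,240), with its foot about 2 mm above the felt. The pyrite stands in its cell at (420,340). Next I lower the foot onto the pad and begin tipping it over its +x edge.

```bash
python3 -m crank '[[[0,0,-0.003,0,-1]]]';  python3 -m crank '[[[0,0,-0.003,0,-1]]]'; python3 -m crank '[[[0.01,0,-0.001,0,-1],[0.01,0,-0.002,0,-1]]]'
```

```text
time: 16.62
tool_pos: [413.2, -222.3, 80.3]
tool_rot: [-3.122, -0.067, 0.059]
force: [-4.3, 2.7, 27.5]
finger_gap: 31.9
time: 16.7
tool_pos: [413.7, -222.5, 80.3]
tool_rot: [-3.123, -0.067, 0.057]
force: [-4.7, 3.9, 20.4]
finger_gap: 31.7
time: 16.87
tool_pos: [433.6, -223.3, 80.4]
tool_rot: [-3.125, -0.065, 0.055]
force: [-5.8, 1.5, 8.7]
finger_gap: 31.6
```

```bash
python3 -m crank '[[[0.01,0,-0.002,0,-1],[0.01,0,-0.003,0,-1]]]'; python3 - <<'E'
from h import *
s,p,d=snap('side','s6'); W=cloud('side',s,d); r=imaging.masks_of('purple_tower','side')
if r:
    P=W[r[0]['pixels']];P=P[~np.isnan(P[:,0])]; print(r[0]['score'])
    for z in range(5,120,12):
        T=P[abs(P[:,2]-z)<4]
        if len(T)>4: print(z,len(T),np.round(np.percentile(T[:,0],[5,95])),np.round(np.percentile(T[:,1],[5,95])))
E
```

```text
time: 17.03
tool_pos: [454.1, -222.9, 78.8]
tool_rot: [-3.125, -0.064, 0.058]
force: [-3.5, 2.1, 6.0]
finger_gap: 32.3
0.9
5 18 [418. 458.] [-241. -159.]
17 40 [412. 442.] [-242. -215.]
29 38 [414. 446.] [-242. -218.]
41 41 [418. 447.] [-242. -213.]
53 39 [420. 453.] [-242. -213.]
65 33 [423. 453.] [-242. -212.]
77 32 [427. 445.] [-242. -212.]
89 32 [429. 444.] [-248. -212.]
101 23 [432. 437.] [-241. -211.]
113 26 [436. 441.] [-242. -216.]
```

```bash
python3 -m crank '[[[0.006,0,-0.005,0,-1],[0.008,0,-0.005,0,-1]]]'; python3 -m crank '[[[0.01,0,-0.007,0,-1]]]';  python3 - <<'E'
from h import *
s,p,d=snap('side','s6'); W=cloud('side',s,d); r=imaging.masks_of('purple_tower','side')
if r:
    P=W[r[0]['pixels']];P=P[~np.isnan(P[:,0])]; print(r[0]['score'])
    for z in range(5,120,12):
        T=P[abs(P[:,2]-z)<4]
        if len(T)>4: print(z,len(T),np.round(np.percentile(T[:,0],[5,95])),np.round(np.percentile(T[:,1],[5,95])))
E
```

```text
time: 17.3
tool_pos: [472.8, -222.2, 73.5]
tool_rot: [-3.124, -0.066, 0.046]
force: [-1.8, 1.9, 5.6]
finger_gap: 31.7
time: 17.38
tool_pos: [484.5, -221.7, 68.7]
tool_rot: [-3.124, -0.066, 0.042]
force: [-0.7, 1.8, 4.5]
finger_gap: 32.1
0.78
17 19 [423. 449.] [-242. -237.]
29 52 [418. 454.] [-241. -214.]
41 56 [425. 462.] [-241. -213.]
53 60 [432. 467.] [-241. -215.]
65 54 [439. 470.] [-241. -214.]
77 50 [446. 470.] [-241. -213.]
89 44 [453. 468.] [-241. -216.]
101 33 [461. 469.] [-241. -213.]
113 11 [468. 472.] [-238. -225.]
```

```bash
python3 -m crank '[[[0.006,0,-0.007,0,-1],[0.008,0,-0.009,0,-1]]]'; python3 -m crank '[[[0.006,0,-0.009,0,-1]]]'
```

```text
time: 17.65
tool_pos: [504.3, -221.6, 56.2]
tool_rot: [-3.126, -0.067, 0.026]
force: [0.6, 1.9, 3.7]
finger_gap: 31.7
time: 17.73
tool_pos: [512.9, -221.5, 48.5]
tool_rot: [-3.126, -0.067, 0.019]
force: [1.7, 1.9, 4.5]
finger_gap: 31.8
```

```bash
python3 -m crank '[[[0.003,0,-0.01,0,-1],[0.003,0,-0.01,0,-1]]]'; python3 - <<'E'
from h import *
s,p,d=snap('side','s7'); W=cloud('side',s,d); r=imaging.masks_of('purple_tower','side')
if r:
    P=W[r[0]['pixels']];P=P[~np.isnan(P[:,0])]; print(r[0]['score'])
    for z in range(5,120,8):
        T=P[abs(P[:,2]-z)<3]
        if len(T)>4: print(z,len(T),np.round(np.percentile(T[:,0],[5,95])),np.round(np.percentile(T[:,1],[5,95])))
E
```

```text
time: 17.9
tool_pos: [525.4, -221.8, 30.8]
tool_rot: [-3.129, -0.068, 0.001]
force: [4.3, 1.6, 5.1]
finger_gap: 31.9
0.96
5 32 [429. 513.] [-240. -164.]
13 12 [437. 458.] [-244. -239.]
21 28 [435. 470.] [-243. -239.]
29 48 [427. 486.] [-243. -217.]
37 94 [429. 501.] [-242. -213.]
45 103 [444. 506.] [-242. -213.]
53 88 [460. 505.] [-242. -212.]
61 81 [473. 508.] [-241. -211.]
69 72 [490. 508.] [-241. -210.]
77 25 [505. 514.] [-241. -215.]
```

```bash
python3 -m crank '[[[0.002,0,-0.009,0,-1],[0.001,0,-0.006,0,-1]]]'; python3 -m crank '[[[0,0,0,0,-1]]]'; python3 - <<'E'
from h import *
s,p,d=snap('side','s8'); cv2.imwrite('pics/s8c.png',cv2.resize(p[260:380,240:400,::-1],None,fx=4,fy=4)); W=cloud('side',s,d); r=imaging.masks_of('purple_tower','side')
if r:
    P=W[r[0]['pixels']];P=P[~np.isnan(P[:,0])]; print(r[0]['score'])
    for x in range(430,560,8):
        T=P[(abs(P[:,0]-x)<3)&(abs(P[:,1]+226)<12)]
        if len(T)>4: print(x,len(T),np.round(np.percentile(T[:,2],[5,50,95]),1))
E
```

```text
time: 18.17
tool_pos: [529.2, -222.5, 14.4]
tool_rot: [-3.13, -0.07, 0.001]
force: [2.9, 1.1, 3.5]
finger_gap: 31.9
time: 18.25
tool_pos: [529.0, -222.5, 13.0]
tool_rot: [-3.13, -0.07, 0.002]
force: [1.7, 1.1, 3.4]
finger_gap: 31.9
0.93
430 31 [ 3.2 33.8 37.5]
438 22 [35.6 38.6 40.6]
446 24 [37.  40.5 43.4]
454 20 [41.  42.2 44.8]
462 20 [41.6 44.9 47.4]
470 21 [44.5 47.  50.3]
478 23 [47.  48.6 51.7]
486 22 [47.8 51.1 55.7]
494 24 [51.1 53.7 57.7]
502 20 [52.1 55.1 58.8]
510 15 [54.9 57.2 59.6]
```

View pics/s8c.png

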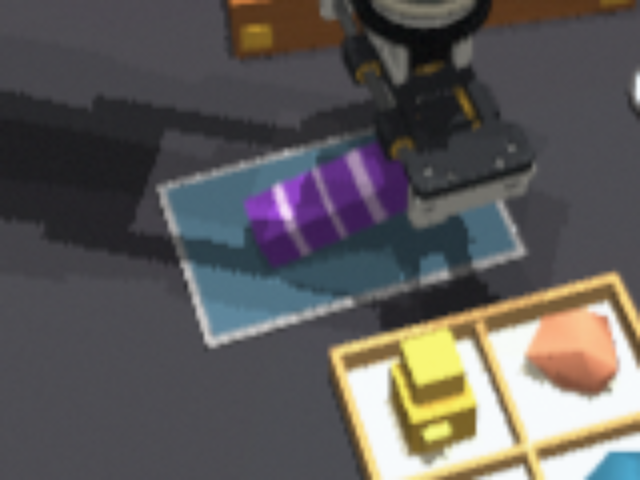

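The crop shows the tower lying at about 14° on the pad at (330,205), still gripped near its point. I'll lower the last few millimetres and then ease the grip gradually.

```bash
python3 -m crank '[[[0,0,-0.004,0,-1],[0,0,-0.003,0,-1],[0,0,0,0,-1]]]'; python3 -m crank '[[[0,0,0,0,-0.38],[0,0,0,0,-0.36],[0,0,0,0,-0.35]]]'; python3 - <<'E'
from h import *
s,p,d=snap('side','s9'); W=cloud('side',s,d); r=imaging.masks_of('purple_tower','side')
P=W[r[0]['pixels']]; P=P[(P[:,0]>436)&(P[:,0]<512)&(abs(P[:,1]+226)<12)&(P[:,2]>20)]
print(np.degrees(np.arctan(np.polyfit(P[:,0],P[:,2],1)[0])),len(P))
E
```

```text
time: 18.6
tool_pos: [528.7, -223.1, 6.4]
tool_rot: [-3.131, -0.069, 0.002]
force: [2.5, 0.2, 1.6]
finger_gap: 31.5
time: 18.85
tool_pos: [528.5, -223.2, 6.4]
tool_rot: [-3.131, -0.069, 0.002]
force: [2.5, -0.2, 0.4]
finger_gap: 32.1
11.132274364816723 278
```

```bash
python3 -m crank '[[[0,0,0,0,-0.34],[0,0,0,0,-0.335],[0,0,0,0,-0.33],[0,0,0,0,-0.325]]]'; python3 - <<'E'
from h import *
s,p,d=snap('side','s9'); W=cloud('side',s,d); r=imaging.masks_of('purple_tower','side')
P=W[r[0]['pixels']]; P=P[(P[:,0]>436)&(P[:,0]<512)&(abs(P[:,1]+226)<12)&(P[:,2]>20)]
print(np.degrees(np.arctan(np.polyfit(P[:,0],P[:,2],1)[0])),len(P))
E
```

```text
time: 19.28
tool_pos: [527.8, -223.1, 5.9]
tool_rot: [-3.131, -0.069, 0.004]
force: [1.8, -0.0, 0.1]
finger_gap: 32.1Traceback (most recent call last):
  File "<stdin>", line 3, in <module>
IndexError: list index out of range
```

```bash
python3 -m crank '[[[0,0,0,0,-0.32],[0,0,0,0,-0.315],[0,0,0,0,-0.31],[0,0,0,0,-0.305]]]'; python3 - <<'E'
from h import *
s,p,d=snap('side','s9'); P=cloud('side',s,d)
P=P[(P[...,0]>436)&(P[...,0]<505)&(abs(P[...,1]+226)<10)&(P[...,2]>20)&(P[...,2]<70)]
print(np.degrees(np.arctan(np.polyfit(P[:,0],P[:,2],1)[0])),len(P))
E
```

```text
time: 19.72
tool_pos: [526.2, -222.8, 4.5]
tool_rot: [-3.13, -0.069, 0.009]
force: [-0.2, 0.6, 1.7]
finger_gap: 32.8
-0.026089639157762995 202
```

```bash
python3 -m crank '[[[0,0,0,0,-0.2],[0,0,0,0,0],[0,0,0,0,0],[0,0,0.008,0,0],[-0.005,0,0.02,0,0.1],[-0.01,0,0.025,0,0.1],[-0.02,0,0.03,0,0.1],[-0.02,0,0.03,0,0.1],[-0.02,0,0.03,0,0.1],[-0.02,0,0.03,0,0.1]]]'; python3 - <<'E'
from h import *
for n in ('side','top','wrist'):
    s,p,d=snap(n,'x'+n); W=cloud(n,s,d); P=W.reshape(-1,3)
    P=P[(P[:,0]>400)&(P[:,0]<575)&(abs(P[:,1]+222)<45)&(P[:,2]>33)&(P[:,2]<40)]
    if len(P)>30: print(n,len(P),cv2.minAreaRect(P[:,:2].astype(np.float32)),np.median(P[:,2]),np.std(P[:,2]))
print(s['tool_pos'],s['tool_rot'])
E
```

```text
time: 20.6
tool_pos: [421.9, -219.1, 175.2]
tool_rot: [-3.12, -0.073, 0.042]
force: [0.4, -0.7, -0.1]
finger_gap: 51.3
side 498 ((482.9842834472656, -227.48130798339844), (112.0308609008789, 36.204586029052734), 2.1830735206604004) 35.90583544356164 1.5570957158277627
top 478 ((491.187255859375, -225.33395385742188), (89.36498260498047, 32.55653381347656), 1.9887051582336426) 35.52459191119635 1.5282038524758543
wrist 6007 ((483.20465087890625, -225.35643005371094), (114.03968811035156, 32.001197814941406), 2.11942982673645) 38.00261951923909 0.9681700384152238
[ 423.88603819 -221.20436748  180.91986388] [-3.12766295 -0.06988318  0.02575207]
```

```bash
python3 -m crank '[[[0.015,-0.001,0,-0.01,0.1],[0.02,-0.002,-0.015,0,0.1],[0.02,-0.001,-0.025,0,0.1],[0,0,-0.025,0,0.1],[0,0,-0.025,0,0.1],[0,0,-0.015,0,0.1],[0,0,0,0,0.1],[0,0,0,0,0.1]]]'
```

```text
time: 21.42
tool_pos: [479.5, -221.8, 59.9]
tool_rot: [-3.12, -0.054, 0.045]
force: [-0.2, -0.5, 0.5]
finger_gap: 51.5
```

```bash
python3 -m crank '[[[0.007,-0.003,0,0,0.1],[0,0,-0.012,0,0.1],[0,0,-0.015,0,0.1],[0,0,-0.012,0,0.1],[0,0,-0.004,0,0.1],[0,0,0,0,0.1]]]'
```

```text
time: 21.92
tool_pos: [490.9, -226.9, 17.5]
tool_rot: [-3.124, -0.055, 0.034]
force: [-0.3, 0.6, 0.3]
finger_gap: 51.8
```

```bash
python3 -m crank '[[[-0.001,0.002,-0.006,0,0.1],[0,0,-0.003,0,0.1],[0,0,0,0,0.1]]]'; python3 -m crank '[[[0,0,0,0,-1],[0,0,0,0,-1],[0,0,0,0,-1],[0,0,0,0,-1],[0,0,0,0,-1]]]'
```

```text
time: 22.17
tool_pos: [491.3, -225.7, 9.6]
tool_rot: [-3.126, -0.055, 0.029]
force: [-0.4, -0.2, 0.1]
finger_gap: 51.8
time: 22.58
tool_pos: [492.1, -225.9, 11.1]
tool_rot: [-3.127, -0.055, 0.025]
force: [-0.2, -0.4, -1.7]
finger_gap: 31.7
```

```bash
python3 -m crank '[[[0,0,0.008,0,-1],[0,0,0.02,0,-1],[0,0,0.025,0,-1],[0,0,0.025,0,-1],[0,0,0.02,0,-1],[0,0,0,0,-1]]]'; python3 -m crank '[[[0.003,0.015,0.003,0.1,-1],[0.003,0.02,0.003,0.118,-1],[0.003,0.02,0.003,0.118,-1],[0.003,0.02,0.003,0.118,-1],[0.003,0.02,0.003,0.118,-1],[0.003,0.02,0.003,0.118,-1],[0.003,0.02,0.003,0.118,-1],[0.003,0.02,0.003,0.118,-1],[0.003,0.02,0.003,0.118,-1],[0.003,0.02,0.003,0.118,-1]]]'
```

```text
time: 23.08
tool_pos: [487.0, -223.3, 108.9]
tool_rot: [-3.121, -0.054, 0.044]
force: [0.7, -0.3, -1.6]
finger_gap: 32.1
time: 23.92
tool_pos: [510.7, -23.8, 128.0]
tool_rot: [-2.549, -1.824, 0.074]
force: [0.5, -1.0, -2.9]
finger_gap: 31.9
```

```bash
python3 -m crank '[[[0.003,0.012,0,0.1,-1],[0.003,0.01,0,0.08,-1],[0,0,0,0,-1],[0,0,0,0,-1]]]'
```

```text
time: 24.25
tool_pos: [514.3, 4.1, 122.8]
tool_rot: [-2.355, -2.065, 0.082]
force: [0.3, 0.5, -3.9]
finger_gap: 31.7
```

```bash
python3 -m crank '[[[0.003,-0.002,-0.01,0.005,-1],[0,0,-0.02,0,-1],[0,0,-0.015,0,-1],[0,0,0,0,-1],[0,0,0,0,-1]]]'; python3 - <<'E'
from h import *
a=np.deg2rad(-7.2);R=np.array([[np.cos(a),-np.sin(a)],[np.sin(a),np.cos(a)]])
for n in ('top','side'):
    s,p,d=snap(n,'y'+n); W=cloud(n,s,d); r=imaging.masks_of('purple_tower',n); print(s['tool_pos'])
    for x in r[:1]:
        P=W[x['pixels']];P=P[~np.isnan(P[:,0])]; z=np.median(P[:,2]); P=P[abs(P[:,2]-z)<25]
        c=(P[:,:2]-[517.2,-.9])@R; print(n,x['score'],len(P),z,np.percentile(c,[1,5,50,95,99],axis=0).round(1).T.tolist())
        b=[(k,np.round(np.percentile(P[abs(c[:,1]-k)<6][:,2],90),1),np.round(np.percentile(c[abs(c[:,1]-k)<6][:,0],[3,97]),1)) for k in range(-60,65,15) if (abs(c[:,1]-k)<6).sum()>3]; print(b)
E
```

```text
time: 24.67
tool_pos: [516.1, -2.2, 72.1]
tool_rot: [-2.36, -2.058, 0.087]
force: [-0.3, 0.3, -2.2]
finger_gap: 31.8
[516.074327    -2.23480555  72.12889503]
top 0.57 133 97.59879565080817 [[-17.9, -16.7, -3.5, 12.3, 13.9], [-67.5, -66.8, -58.8, -50.2, -48.3]]
[(-60, np.float64(100.3), array([-17.6,  13.5])), (-45, np.float64(98.3), array([-15. ,  -0.3]))]
[516.26046783  -2.02332284  72.73452484]
side 0.81 474 96.95196760306979 [[-16.3, -15.6, 0.6, 15.9, 19.3], [-70.8, -69.4, -30.6, 29.5, 40.1]]
[(-60, np.float64(100.6), array([-15.4,  15.5])), (-45, np.float64(100.9), array([-16.3,  15.5])), (-30, np.float64(101.0), array([-15.9,  15.4])), (-15, np.float64(101.0), array([-16.2,  20.6])), (0, np.float64(100.6), array([-11.5,  17.7])), (15, np.float64(99.3), array([-9.4, 16.5])), (30, np.float64(98.6), array([-7.4, 16.2])), (45, np.float64(94.1), array([-2.9,  9.3]))]
```

```bash
python3 -m crank '[[[0.001,0.005,0,0.005,-1],[0,0,-0.01,0,-1],[0,0,-0.01,0,-1],[0,0,-0.003,0,-1],[0,0,0,0,-1]]]'
```

```text
time: 25.28
tool_pos: [520.9, 3.8, 52.3]
tool_rot: [-2.359, -2.071, 0.075]
force: [-0.6, -0.1, -3.4]
finger_gap: 31.4
```

```bash
python3 -m crank '[[[-0.004,0,0,0,-1],[0,0,-0.01,0,-1],[-0.001,0,-0.008,0,-1],[0,0,0,0,-1],[0,0,0,0,-1]]]'
```

```text
time: 25.7
tool_pos: [514.5, 3.9, 31.5]
tool_rot: [-2.358, -2.071, 0.077]
force: [-0.4, -0.2, -2.1]
finger_gap: 31.6
```

```bash
python3 -m crank '[[[0.002,-0.001,-0.005,0,-1],[0,0,-0.005,0,-1],[0,0,0,0,-1]]]';python3 -m crank '[[[0,0,-0.003,0,-1],[0,0,0,0,-1]]]'
```

```text
time: 25.95
tool_pos: [516.8, 2.8, 20.6]
tool_rot: [-2.358, -2.071, 0.077]
force: [-0.2, 1.2, -2.8]
finger_gap: 31.7
time: 26.12
tool_pos: [517.0, 2.7, 17.1]
tool_rot: [-2.358, -2.07, 0.077]
force: [-0.7, 0.5, -3.6]
finger_gap: 31.5
```

```bash
python3 -m crank '[[[0,0,-0.002,0,-1],[0,0,0,0,-1]]]';python3 -m crank '[[[0,0,-0.001,0,-1]]]'
```

```text
time: 26.28
tool_pos: [517.9, 2.4, 15.9]
tool_rot: [-2.36, -2.071, 0.075]
force: [0.2, 0.8, -2.9]
finger_gap: 31.8
time: 26.37
tool_pos: [518.2, 2.3, 15.4]
tool_rot: [-2.36, -2.072, 0.075]
force: [-3.1, 0.3, 5.0]
finger_gap: 31.4
```

```bash
python3 -m crank '[[[0,0,0,0,-0.3],[0,0,0,0,-0.1],[0,0,0,0,0],[0,0,0,0,0],[0,0,0.008,0,0],[0,0,0.02,0,0],[0,0,0.025,0,0],[0,0,0.025,0,0],[0,0,0.025,0,0],[0,0,0.025,0,0]]]'; python3 -m crank '[[[-0.02,0,0.025,0,0],[-0.03,-0.02,0.025,0,-1],[-0.03,-0.02,0.02,0,-1],[-0.02,-0.01,0.01,0,-1],[0,0,0,0,-1]]]'; python3 - <<'E'
from h import *
a=np.deg2rad(-7.2);R=np.array([[np.cos(a),-np.sin(a)],[np.sin(a),np.cos(a)]])
for n in ('side','top','wrist'):
    s,p,d=snap(n,'z'+n); W=cloud(n,s,d).reshape(-1,3)
    c=(W[:,:2]-[517.2,-.9])@R; k=(abs(c[:,0])<24)&(abs(c[:,1])<73)&(W[:,2]>35)&(W[:,2]<44)
    if k.sum()>30: q=c[k]; print(n,k.sum(),cv2.minAreaRect(q.astype(np.float32)),np.percentile(q,[1,99],axis=0).round(1).tolist(),[(y,round(float(np.median(W[k][abs(q[:,1]-y)<6][:,2])),1)) for y in(-55,-30,0,30) if (abs(q[:,1]-y)<6).any()])
    r=imaging.place_of('lid_bar',n); print('bar',r[0] if r else None)
    k=(W[:,2]>59)&(W[:,2]<70)&(abs(W[:,0]-600)<70)&(abs(W[:,1])<60)
    if k.sum()>10: print('bar pts',k.sum(),cv2.minAreaRect(W[k][:,:2].astype(np.float32)),np.median(W[k][:,2]))
print(s['tool_pos'])
E
```

```text
time: 27.2
tool_pos: [514.8, 2.8, 146.7]
tool_rot: [-2.355, -2.068, 0.083]
force: [0.0, 0.2, 0.1]
finger_gap: 47.1
time: 27.62
tool_pos: [416.8, -47.3, 240.6]
tool_rot: [2.349, 2.069, -0.064]
force: [-0.1, 0.5, 0.2]
finger_gap: 23.7
side 334 ((1.688934326171875, 6.973686218261719), (45.14992904663086, 131.69284057617188), 0.2819838225841522) [[-14.4, -57.1], [17.5, 72.4]] [(-55, 39.9), (-30, 40.2), (0, 39.6), (30, 40.4)]
bar {'pixel': [341.6, 226.7], 'score': 0.82}
bar pts 82 ((604.7161865234375, 13.004302978515625), (116.39759826660156, 33.153564453125), 56.19328308105469) 63.64337687128856
top 309 ((-0.26715564727783203, 25.342510223388672), (56.704071044921875, 31.873559951782227), 89.77217102050781) [[-16.1, -2.5], [15.4, 47.8]] [(0, 39.0), (30, 39.2)]
bar {'pixel': [310.2, 241.0], 'score': 0.7}
bar pts 151 ((586.546630859375, -10.06290054321289), (59.97408676147461, 12.322195053100586), 82.87064361572266) 63.348870844038174
wrist 4862 ((3.358613967895508, 1.4723129272460938), (40.694549560546875, 140.03497314453125), 0.2205754518508911) [[-16.4, -61.3], [15.6, 51.0]] [(-55, 42.1), (-30, 42.1), (0, 42.1), (30, 42.0)]
bar {'pixel': [520.6, 141.7], 'score': 0.92}
bar pts 1311 ((606.906494140625, 18.47071075439453), (125.65856170654297, 37.32040786743164), 54.496726989746094) 66.13095242590731
[418.18974296 -45.47627382 235.32915819]
```

View pics/zwrist.png

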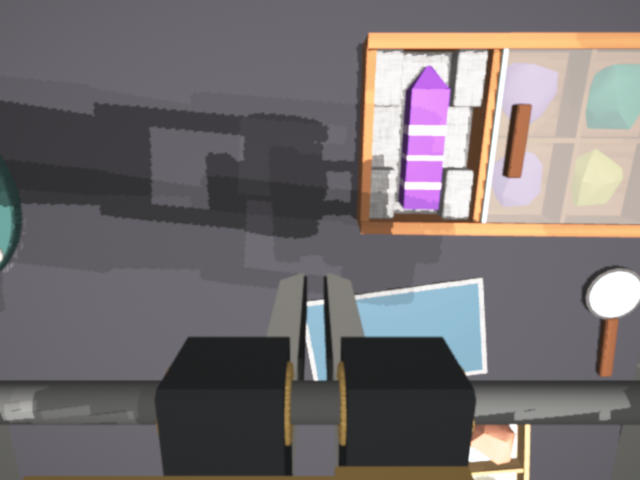

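The wrist picture shows the tower lying squarely in the slot, at pixels (402–448, 65–210), level and about 1 mm from centre. The lid bar is at (518,140), which the top camera puts at (586.5, -10). Next I bring the closed fingers down behind the bar.

```bash
python3 -m crank '[[[0.02,0.003,0,0,-1],[0.03,0.005,0,0,-1],[0.03,0.005,0,0,-1],[0.03,0.005,0,0,-1],[0.03,0.005,-0.01,0,-1],[0.03,0.005,-0.02,0,-1],[0.02,0.003,-0.025,0,-1],[0.01,0,-0.02,0,-1],[0,0,-0.01,0,-1],[0,0,0,0,-1]]]'; python3 -m crank '[[[0,0,0,0,-1]]]'
```

```text
time: 28.75
tool_pos: [628.5, -4.6, 126.9]
tool_rot: [-2.329, -2.08, 0.097]
force: [-0.3, 0.3, -0.3]
finger_gap: 0.5
time: 28.83
tool_pos: [627.6, -4.0, 124.9]
tool_rot: [-2.326, -2.078, 0.102]
force: [0.7, -0.4, 0.6]
finger_gap: 0.3
```

```bash
python3 -m crank '[[[0,-0.008,0,0,-1],[0,0,-0.012,0,-1],[0,0,-0.015,0,-1],[0,0,-0.01,0,-1],[0,0,0,0,-1],[0,0,0,0,-1]]]'; python3 -m crank '[[[0,0,0,0,-1]]]'
```

```text
time: 29.33
tool_pos: [627.7, -14.0, 92.3]
tool_rot: [-2.333, -2.082, 0.092]
force: [-0.7, 0.2, 1.0]
finger_gap: 0.5
time: 29.42
tool_pos: [627.6, -14.2, 92.9]
tool_rot: [-2.334, -2.082, 0.091]
force: [-0.1, 0.1, -0.6]
finger_gap: 0.2
```

```bash
python3 -m crank '[[[0,0,-0.01,0,-1],[0,0,-0.012,0,-1],[0,0,-0.008,0,-1],[0,0,0,0,-1],[0,0,0,0,-1]]]'; python3 -m crank '[[[0,0,0,0,-1]]]'
```

```text
time: 29.83
tool_pos: [628.7, -14.4, 62.6]
tool_rot: [-2.337, -2.084, 0.086]
force: [-0.1, 0.6, 0.3]
finger_gap: 0.4
time: 29.92
tool_pos: [628.4, -14.3, 61.9]
tool_rot: [-2.336, -2.083, 0.088]
force: [0.6, -0.1, -0.3]
finger_gap: 0.1
```

```bash
python3 -m crank '[[[0,0,-0.005,0,-1],[0,0,0,0,-1],[-0.008,0.001,0,0,-1],[-0.01,0.001,0,0,-1],[-0.01,0.001,0,0,-1]]]'; python3 -m crank '[[[-0.01,0.001,0,0,-1],[-0.01,0.001,0,0,-1]]]'
```

```text
time: 30.33
tool_pos: [601.1, -11.3, 56.6]
tool_rot: [-2.337, -2.085, 0.085]
force: [1.2, -0.1, 1.5]
finger_gap: 0.7
time: 30.5
tool_pos: [582.1, -9.3, 58.1]
tool_rot: [-2.341, -2.088, 0.077]
force: [2.2, -0.4, -0.0]
finger_gap: 0.4
```

```bash
python3 -m crank '[[[-0.012,0.0015,-0.001,0,-1],[-0.012,0.0015,0,0,-1],[-0.012,0.0015,0,0,-1]]]'; python3 -m crank '[[[-0.012,0.0015,0,0,-1],[-0.012,0.0015,0,0,-1]]]'
```

```text
time: 30.75
tool_pos: [548.6, -5.1, 60.5]
tool_rot: [2.339, 2.086, -0.062]
force: [3.2, -0.5, 1.4]
finger_gap: 0.9
time: 30.92
tool_pos: [526.0, -2.2, 62.8]
tool_rot: [2.335, 2.081, -0.052]
force: [1.4, -0.1, 0.0]
finger_gap: 0.6
```

```bash
python3 -m crank '[[[0.002,0,-0.006,0,-1],[0,0,0,0,-1]]]'; python3 -m crank '[[[-0.008,0.001,-0.001,0,-1],[-0.008,0.001,-0.001,0,-1]]]'; python3 -m crank '[[[-0.008,0.001,-0.001,0,-1]]]'
```

```text
time: 31.08
tool_pos: [528.0, -2.0, 59.2]
tool_rot: [2.331, 2.079, -0.046]
force: [-0.0, -0.5, -0.0]
finger_gap: 0.4
time: 31.25
tool_pos: [515.4, -0.4, 59.4]
tool_rot: [2.327, 2.074, -0.037]
force: [2.6, -0.4, 4.3]
finger_gap: 0.4
time: 31.33
tool_pos: [508.3, 0.5, 59.4]
tool_rot: [2.325, 2.073, -0.034]
force: [2.8, -0.2, 6.0]
finger_gap: 0.7
```

```bash
python3 -m crank '[[[-0.006,0.001,0,0,-1],[-0.005,0.001,0,0,-1]]]'; python3 -m crank '[[[-0.004,0,0,0,-1]]]'; python3 -m crank '[[[-0.004,0,0,0,-1]]]'
```

```text
time: 31.5
tool_pos: [496.3, 2.1, 59.5]
tool_rot: [2.324, 2.072, -0.034]
force: [2.3, -1.4, 3.2]
finger_gap: 0.5
time: 31.58
tool_pos: [492.0, 2.5, 59.5]
tool_rot: [2.324, 2.072, -0.032]
force: [10.7, 1.0, 1.4]
finger_gap: 0.5
time: 31.67
tool_pos: [491.0, 2.4, 60.5]
tool_rot: [2.32, 2.068, -0.022]
force: [11.4, -0.8, 3.7]
finger_gap: 0.4
```

Force has jumped to 11 N with the motion stopped, so the lid is at its stop. I'll give one more small press, back off and check.

```bash
python3 -m crank '[[[-0.004,0,-0.001,0,-1],[-0.004,0,0,0,-1]]]'; python3 -m crank '[[[0.012,0,0,0,-1],[0.008,0,0.005,0,-1],[0,0,0.02,0,-1],[0,0,0.03,0,-1],[0,0,0.03,0,-1],[-0.03,-0.02,0.03,0,-1],[-0.03,-0.03,0.03,0,-1],[-0.03,-0.03,0.01,0,-1],[-0.03,-0.03,0,0,-1],[0,0,0,0,-1]]]'; python3 - <<'E'
from h import *
a=np.deg2rad(-7.2);R=np.array([[np.cos(a),-np.sin(a)],[np.sin(a),np.cos(a)]])
for n in ('top','side','wrist'):
    s,p,d=snap(n,'f'+n); W=cloud(n,s,d).reshape(-1,3); c=(W[:,:2]-[517.2,-.9])@R
    k=(W[:,2]>58.5)&(W[:,2]<72)&(abs(c[:,0]+35)<25)&(abs(c[:,1])<40)
    if k.sum()>10: print(n,'bar slot-frame',k.sum(),cv2.minAreaRect(c[k].astype(np.float32)),np.median(W[k][:,2]))
    r=imaging.masks_of('pyrite',n)
    if r and n!='wrist': P=W[r[0]['pixels'].ravel()]; P=P[P[:,2]>60]; print('pyrite top',np.median(P,0))
    k=(W[:,2]>46)&(W[:,2]<54)&(abs(c[:,1])<70)&(c[:,0]>0); q=c[k]
    print('lid rear',np.percentile(q[q[:,0]<330][:,0],99))
print(s['tool_pos'],s['force'])
E
```

```text
time: 31.83
tool_pos: [489.5, 2.2, 62.2]
tool_rot: [2.311, 2.059, -0.001]
force: [6.7, 0.3, 1.4]
finger_gap: 0.5
time: 32.67
tool_pos: [381.2, -97.1, 201.5]
tool_rot: [2.33, 2.09, -0.049]
force: [0.6, -0.6, -0.5]
finger_gap: 0.3
top bar slot-frame 151 ((-39.455360412597656, -0.337615966796875), (59.720157623291016, 11.736262321472168), 89.87197875976562) 63.710845899377105
pyrite top [ 493.81723439 -360.11278107   66.09928761]
lid rear 210.03564511027875
side bar slot-frame 80 ((-37.88949966430664, -0.23630142211914062), (64.0583267211914, 11.891762733459473), 89.68621826171875) 64.01067791685307
pyrite top [ 493.81601461 -366.05937949   66.77547965]
lid rear 211.794379486482
wrist bar slot-frame 1650 ((-39.340789794921875, 0.6442985534667969), (59.84162139892578, 12.710278511047363), 89.57373046875) 66.18958470254282
lid rear 126.55830975579724
[385.2641622  -93.02238826 200.23456575] [-0.00102853  0.59986315  0.24668133]
```

View pics/fside.png

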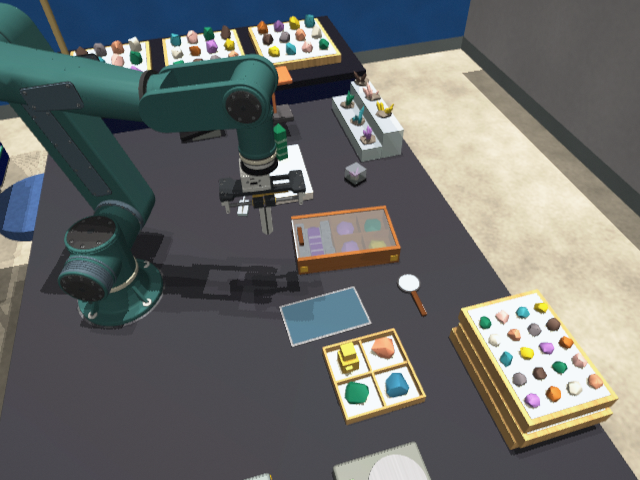

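The side view shows the lid closed flush, with its bar at the case's front end (302,237) and the tower beneath it. The pyrite is in its cell at (348,357), and nothing else has moved. I'm handing in.

```bash
python3 -c "
from rig import job_done; print(job_done())"
```

```text
the job is handed in; nothing more can be done
None
```

The job is handed in at about 33 s of the 72 s allowed. No verdict was reported, so the result rests on my own checks.

**What I did:** I stood the pyrite in the tray's free cell, then carried the purple tower to the felt pad and tipped it over the edge of its foot. There I eased the grip until it lay flat, let go, took it again at its middle and laid it in the slot. Last, I pushed the lid bar until it met its stop.

**Last checks:**
- **Pyrite:** it stands upright about 3 mm from the cell's middle. The final top and side pictures place its top 6 mm apart along y, because the side view is partly hidden. Both readings are inside the 22 mm limit.
- **Tower:** it lay level in the slot, about 1 mm off centre across and along. This was measured before the lid was shut.
- **Lid:** the bar moved 109 mm to 39 mm in front of the slot's centre, where a flush lid should put it, with 11 N against the stop. The side camera's reading of the bar is 1.5 mm off the other two.
- **Other pieces:** the final side picture shows them where they were; I did not measure them again.

**What went less well:** the tower's foot slid about 17 mm on the felt early in the tipping. It also settled the last 11° as the grip eased; I did not measure how fast it turned then. I had estimated about 6 rad/s at worst for a free drop from roughly 10°, against the limit of 9.

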